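# Show the catalogue camera the tag in the bottom of a basket with a mirror

### The arm

A 7-joint arm with a two-finger parallel gripper is mounted at the origin on the work surface. World frame = base frame: x ahead of the robot, y to its left, z up, the work surface at z = 0. Lengths are in m, angles in degrees, forces in N, time in s.
With the tool pointing down it reaches from about 0.4 to 0.875 m from the base axis. Payload 6.5 kg.
Tool frame: the origin (TCP) lies midway between the tips of the shut fingers; the grasp point (between the pads) lies 19 mm behind it; z points along the fingers, y is the direction in which the jaws open and shut (so a half turn about z gives the same grasp; the last joint's range is limited). The gripper opens to 85 mm and grips with 20 to 120 N. Pads are 22 mm wide; open, the fingers measure 114 mm over their backs; the gripper's body (76 mm by 85 mm) begins 54 mm behind the grasp point. The pads swing forward as they close: fully open they stand 13 mm farther back than shut.
Start: joints at [-74.611, 30.733, -0.252, 88.115, 0.149, 61.152, -4.079], TCP at [0.214, 0.614, 0.231] pointing down, gripper open.
Joint ranges: [-154.64, 154.64], [-21.42, 123.67], [-72.66, 72.17], [13.99, 137.28], [-74.86, 254.86], [10.95, 109.41], [-158.01, 158.01]. Speed limits (degrees/s): [136.94, 136.94, 180, 180, 180, 180, 180].

### API

Orientations are given as a 3x3 rotation matrix whose columns are the frame's x, y, z axes.
In Python, from rig import readout, cams, workorder gives the robot as it stands. The module is installed in compiled form; this text tells all that it offers.
- The arm moves only by the shell command python3 -m pendant 'ROWS' [FORCE]. ROWS is JSON, a list of rows, each an object of numbers: "x", "y", "z": the shift along the tool's x, y, z in cm; "rx", "ry", "rz": the turn, a rotation vector about the tool's x, y, z in rad; "gripper": the finger opening in cm, from 0 to 8.54. In form: [{"x": .., "y": .., "z": .., "rx": .., "ry": .., "rz": .., "gripper": ..}, ...]. A call has exactly 5 rows; each row shifts and turns the commanded pose from where the row before left it, along the tool's axes as they then stand; what a row does not reach is not made up. A row lasts 1/12 s, in which the tool goes at most 41.7 mm and 7.16 degrees, less where a joint would pass 70% of its speed; a pose out of reach is approached as far as the arm can. A call is refused whole if a number of a shift passes 4.17 or a number of a turn 0.125, either way. A call with a gripper value outside its range is refused whole. The fingers move at their own pace and stop on an object; FORCE is the grip in N (left out, the last holds). Time passes only in rows, so rows that do not move let the fingers close, or fill a call up. It gives the time, the measured TCP pose, the force and the opening at its end, in the units of the state.
- readout.state(): the state, without advancing time (a new reading comes with each control period).
- cams.get_image(name): name is "side" or "top"; returns (picture, depth): 480x640x3 uint8, blue, green, red; 480x640 float32, m along the optical axis (not along the pixel's ray), 0 where there is no reading.
- cams.get_calibration(name): a dict with "fx", "fy", "cx", "cy" (pixels), "eye" and "rotation" of the camera in the world. Camera axes: x right, y down, z forward; pixel columns grow to the right and rows downward; lengths in m; the calibration is good to about 2 mm. A picture is of the moment at which its call begins. get_calibration takes no time and is no camera call.
- workorder.hand_in(): hands the job in, once; it reports no verdict.
The state is a dict: "t": time; "qpos": joint angles; "dq": joint speeds; "joint_efforts": joint torques, N m; "tcp_pos": TCP position; "eef_rot": TCP orientation; "force": force on the tool from outside, world axes, zero at the start; "moment": the same for the moment, N m; "width": finger opening in m.
Only numpy, scipy, OpenCV 4.12 (cv2) and the standard library are available. Lean on these libraries where they do the work, as an engineer would, in place of code of your own. Each camera call takes 0.05 s, during which the arm holds its last target.

### The job

The catalogue camera looks in from the side and cannot see the yellow stock tag in the bottom of one of the two willow baskets. Take the inspection mirror off its rest by the handle and hold it over that basket, middle of the glass straight above the tag and about 10 cm above the rim, angled so that the camera lens sees the yellow tag in the middle of the glass. Finish still holding it there, steady and touching nothing else; leave the baskets and everything else on the bench where they are.

Things in the scene. Friction and masses are not known exactly. Their poses are not given: they have to be found in the camera images.
- mirror_grip (a point): Centre of the mirror's handle: flat black rubber bar 124 mm long (x, towards the glass), 14 mm thick (y, the way the glass faces), 22 mm tall (z), butt end red. At the start it stands level on edge in the slots of its rest, this centre 55 mm above the bench. Pinch it across the 14 mm, between the uprights. Mirror about 0.15 kg, centre of mass about 38 mm from here towards the glass.
- mirror_glass (a point): Middle of the reflecting face of the glass, rigid with the handle: 145 mm along +x from mirror_grip, same axes (x away from the handle, y straight out of the reflecting face, z up while in the rest). Glass 78 mm (x) by 64 mm (z) in a black frame 84 by 70 mm, 8 mm thick; the back is plain black.
- mirror: The inspection mirror as a whole (handle, 8 mm thick steel stem 40 mm long and framed glass), origin at the underside of the handle's middle, 11 mm below mirror_grip, same axes.
- rest: Fixed wooden rest, base 112 by 80 by 12 mm, origin at the centre of its underside. Two uprights 56 mm tall and 14 mm thick stand 84 mm apart along x (70 mm clear between them), each with a slot 17 mm wide and 12 mm deep, floor 44 mm above the bench. Lift the handle straight up 15 mm or more to clear it.
- stand: Catalogue stand: fixed plywood board 260 mm (x) by 680 mm (y, from -280 to +400), 15 mm thick, origin on the bench. A 20 mm post near its +y end carries a small black camera about 450 mm above the bench. Two white rings painted on the board mark where the two baskets stand.
- lens (a point): Centre of the camera's front lens, 280 mm along +y of the stand's origin and 450 mm above the bench; it looks along the board towards -y and down over both baskets, wide enough to see a mirror above either. It is fixed.
- view_near (a point): Point 100 mm above the rim of a basket on the ring nearer the camera. Its y axis is the way a mirror here must face to show the lens what lies straight below: half-way between the line to the lens and straight down (28 degrees below level). x is level, away from the robot.
- view_far (a point): The same for the ring farther from the camera (y axis 34 degrees below level).
- tag_yellow (a point): Centre of the top of the round yellow tag, 36 mm across, in the middle of the bottom of the basket to be shown; 29 mm above the bench, 136 mm below that basket's rim. Its z axis is up.
- basket_yellow: The basket with the yellow tag: brown woven willow, round, about 160 mm across its rim, 150 mm tall, 0.3 kg, standing loose on the stand, on either ring. Origin at the centre of its underside (15 mm above the bench).
- basket_blue: The other, equal basket, with a blue tag in its bottom, on the other ring. Leave it alone.
- cutters: Bystander: side cutters with red grips lying on the bench, 130 mm long, 16 mm tall.
- mug: Bystander: blue mug on the bench, 80 mm across, 90 mm tall.
- mallet: Bystander: wooden mallet lying on the bench, head 100 by 62 by 62 mm, origin under the head, handle 150 mm.
There are look-alikes about, which are no part of the job. Of the things that look like the mirror, the larger one is meant.

How it is judged (in metres and radians):
On the way:
1. the mirror is lifted off its rest, held by the handle (height (world z) of mirror_glass above 0.085 m and contact force between mirror and rest below 0.2 N and contact force between mirror and the fingers above 1 N and distance between the grasp point and mirror_glass above 0.09 m), for 0.2 s.
At the end, for the whole second after the job is handed in: Mirror held still by its handle, glass over 90 mm from the grasp, touching no basket, rest or stand; glass centre within 30 mm of plumb over the yellow tag, 206 to 266 mm above it, facing within 0.13 rad of that basket's view y axis; baskets upright (((horizontal distance between tag_yellow and view_near below 0.04 m and angle between the y axis of mirror_glass and the y axis of view_near, either way round below 0.13 rad) or (horizontal distance between tag_yellow and view_far below 0.04 m and angle between the y axis of mirror_glass and the y axis of view_far, either way round below 0.13 rad)) and y of each of lens, tag_yellow in the frame of mirror_glass above 0.03 m and horizontal distance between mirror_glass and tag_yellow below 0.03 m and z of mirror_glass in the frame of tag_yellow between 0.206 and 0.266 m and linear speed of mirror below 0.02 m/s and angular speed of mirror below 0.1 rad/s and contact force between mirror and the fingers above 1 N and distance between the grasp point and mirror_glass above 0.09 m and contact force between mirror and rest below 0.2 N and contact force between mirror and stand below 0.2 N and contact force between mirror and basket_yellow below 0.2 N and contact force between mirror and basket_blue below 0.2 N and angle between each of basket_yellow, basket_blue's own z axis and vertical below 0.1 rad); the arm keeps its last pose, push and grip.
It fails at once if the basket with the yellow tag pushed more than 15 mm from its place (distance of basket_yellow from where it was at the start of the episode above 0.015 m).
It fails at once if the other basket pushed more than 15 mm from its place (distance of basket_blue from where it was at the start of the episode above 0.015 m).
It fails at once if the side cutters pushed more than 20 mm from its place (distance of cutters from where it was at the start of the episode above 0.02 m).
It fails at once if the mug pushed more than 20 mm from its place (distance of mug from where it was at the start of the episode above 0.02 m).
It fails at once if the mallet pushed more than 20 mm from its place (distance of mallet from where it was at the start of the episode above 0.02 m).
It also fails if it takes over 32 s, if anything falls off the work surface, if the arm or the gripper's body presses on something with over 40 N, if the wrist force passes 120 N, or if a joint passes its speed limit or range.

## Working session

There is one attempt and no reset: what is moved stays moved. The work goes in short steps, Python scripts to look and compute and a shell command to move; the robot and the scene stay as the last step left them, time stands still between calls to the robot, and variables do not carry over. Pictures are saved under pics/ and viewed, and the job is handed in when it is done.

```bash
mkdir -p pics
python3 - <<'E'
from rig import readout,cams
import cv2,numpy as np
s=readout.state();print(s['t'],s['tcp_pos'],np.round(s['eef_rot'],3),s['width'])
for n in('side','top'):
    i,d=cams.get_image(n);cv2.imwrite(f'pics/{n}0.png',i);np.savez(f'{n}0.npz',i=i,d=d)
    c=cams.get_calibration(n);print(n,{k:np.round(v,3).tolist() for k,v in c.items()})
E
```

```text
0.0 [0.2133703  0.61331898 0.23039828] [[-0.945  0.328 -0.   ]
 [ 0.328  0.945 -0.002]
 [-0.    -0.002 -1.   ]] 0.08536220703111705
side {'fx': 593.791, 'fy': 593.791, 'cx': 320.839, 'cy': 252.509, 'eye': [-0.131, -0.909, 1.128], 'rotation': [[0.795, -0.386, 0.468], [-0.607, -0.478, 0.635], [-0.022, -0.789, -0.614]]}
top {'fx': 542.894, 'fy': 542.894, 'cx': 313.82, 'cy': 239.721, 'eye': [0.365, 0.002, 1.565], 'rotation': [[-0.005, -0.994, 0.11], [-1.0, 0.002, -0.021], [0.02, -0.11, -0.994]]}
```

View pics/side0.png

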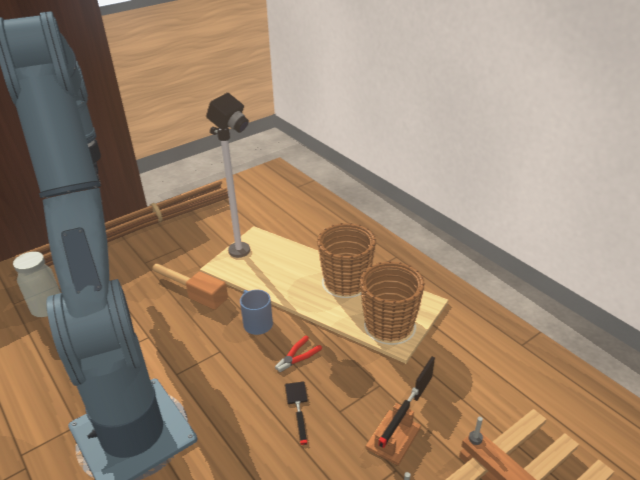

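View pics/top0.png

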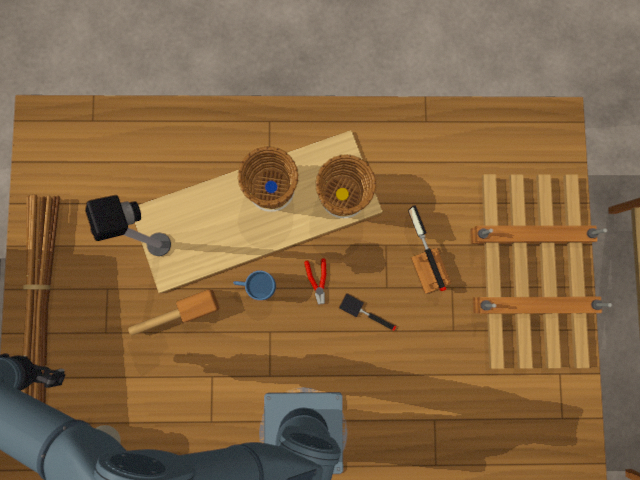

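The yellow tag is at top-view pixel (342,194), in the basket farther from the camera. The large mirror is in the rest, from its red butt at (443,290) to the glass at about (416,220). Its black back faces the side camera, so the reflecting face points towards +y. The small mirror at (350,305) is the look-alike.

```bash
cat > h.py <<'E'
import numpy as np,cv2
from rig import cams
def ray(n,u,v,z):
    c=cams.get_calibration(n);R=np.array(c['rotation']);e=np.array(c['eye'])
    d=R@np.array([(u-c['cx'])/c['fx'],(v-c['cy'])/c['fy'],1]);return e+d*(z-e[2])/d[2]
def proj(n,p):
    c=cams.get_calibration(n);q=np.array(c['rotation']).T@(np.array(p)-c['eye']);return c['fx']*q[0]/q[2]+c['cx'],c['fy']*q[1]/q[2]+c['cy']
def cloud(n,d):
    c=cams.get_calibration(n);v,u=np.mgrid[:480,:640]
    q=np.stack([(u-c['cx'])/c['fx']*d,(v-c['cy'])/c['fy']*d,d],-1);return q@np.array(c['rotation']).T+c['eye']
E
python3 - <<'E'
from h import *
i=np.load('top0.npz')['i'];d=np.load('top0.npz')['d'];P=cloud('top',d)
hsv=cv2.cvtColor(i,cv2.COLOR_BGR2HSV)
m=cv2.inRange(hsv,(20,180,120),(35,255,255));m[:,:320]=0;m[:,375:]=0
n,l,st,ce=cv2.connectedComponentsWithStats(m);k=1+np.argmax(st[1:,4]);print('tag',st[k],ce[k],ray('top',*ce[k],.029))
# rest/mirror region
reg=np.zeros((480,640),bool);reg[195:300,400:455]=1
Z=P[...,2]
blk=reg&(hsv[...,2]<70);
red=reg&(hsv[...,0]<5)&(hsv[...,1]>200)
print('red',red.sum(),np.argwhere(red)[:,::-1].mean(0) if red.any() else 0)
for lo,hi in((.04,.075),(.075,.12)):
    s=reg&(Z>lo)&(Z<hi);q=P[s];print(lo,s.sum(),q.mean(0))
cv2.imwrite('pics/zoom.png',cv2.resize(i[190:310,390:470],None,fx=5,fy=5,interpolation=cv2.INTER_NEAREST))
b=cv2.resize(i[110:310,110:400],None,fx=2.7,fy=2.7);cv2.imwrite('pics/board.png',b)
i2=np.load('side0.npz')['i'];cv2.imwrite('pics/zoomside.png',cv2.resize(i2[350:470,350:450],None,fx=5,fy=5,interpolation=cv2.INTER_NEAREST))
E
```

```text
tag [336 188  13  13 132] [341.88636364 193.67424242] [ 0.66821676 -0.11170687  0.029     ]
red 16 [442.5 288.5]
0.04 529 [ 0.47879724 -0.35363701  0.06010057]
0.075 127 [ 0.58262676 -0.31917598  0.08739833]
```

View pics/zoom.png

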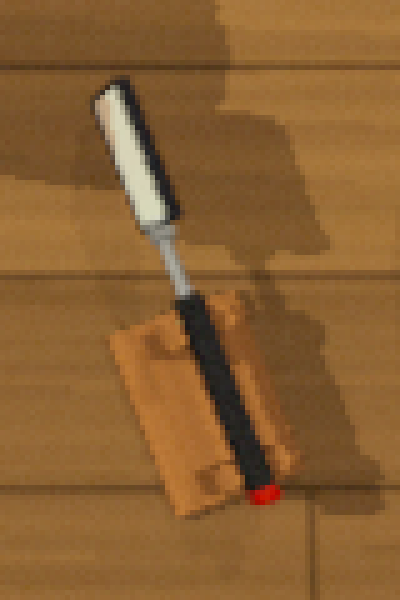

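View pics/board.png

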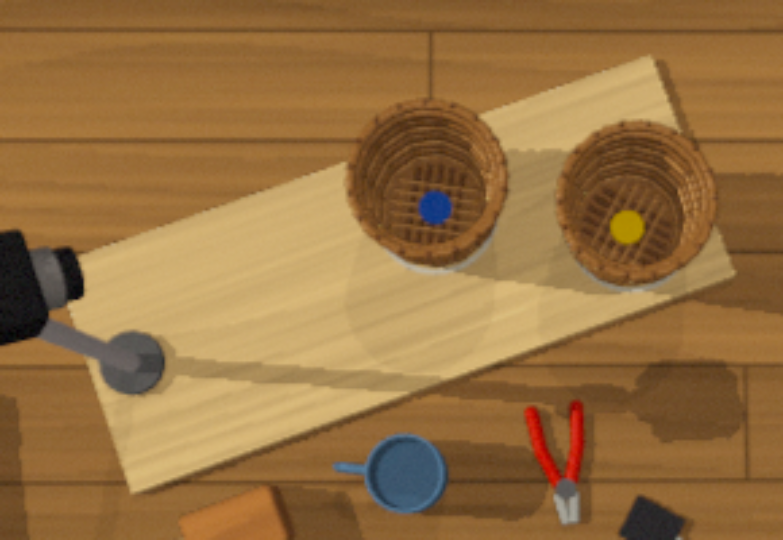

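View pics/zoomside.png

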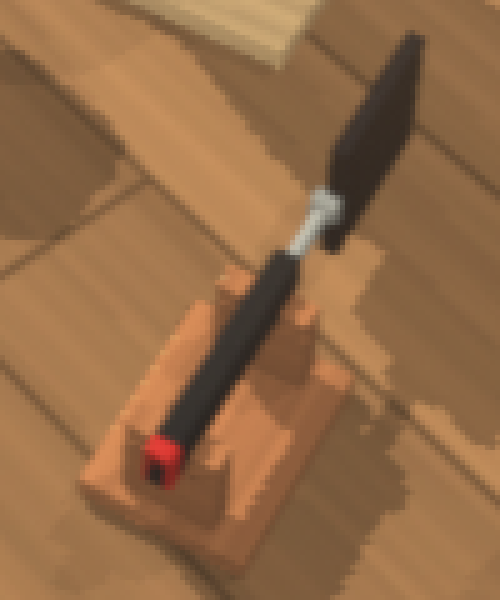

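Run:
```python
from h import *
axes={}
for n,(u0,u1,v0,v1) in {'top':(420,450,246,295),'side':(375,412,398,450)}.items():
    i=np.load(n+'0.npz')['i'];hsv=cv2.cvtColor(i,cv2.COLOR_BGR2HSV)
    m=(i.max(2)<75)|((hsv[...,0]<6)&(hsv[...,1]>215)&(hsv[...,2]>120))
    r=np.zeros_like(m);r[v0:v1,u0:u1]=1;m=(m&r).astype(np.uint8)
    k,l,st,ce=cv2.connectedComponentsWithStats(m);j=1+np.argmax(st[1:,4]);m=l==j
    p=np.argwhere(m)[:,::-1].astype(np.float32);rect=cv2.minAreaRect(p);b=cv2.boxPoints(rect)
    e=sorted([(np.linalg.norm(b[a]-b[(a+1)%4]),a) for a in range(4)])[:2]
    ends=[(b[a]+b[(a+1)%4])/2 for _,a in e];ends.sort(key=lambda q:-q[1])
    A,B=[ray(n,*q,.055) for q in ends];C=ray(n,*p.mean(0),.055)
    print(n,st[j],rect,'butt',A,'front',B,'len',np.linalg.norm(B-A),'mid',(A+B)/2,'cent',C,'yaw',np.degrees(np.arctan2(*(B-A)[1::-1])))
# depth check of glass top
d=np.load('top0.npz')['d'];P=cloud('top',d)
s=np.zeros((480,640),bool);s[200:240,405:430]=1;s&=(P[...,2]>.06)&(P[...,2]<.12)
print('glass',P[s].mean(0),np.linalg.norm(P[s].mean(0)[:2]))
# depth yellow basket rim
Z=P[...,2];s=np.zeros((480,640),bool);s[140:235,305:390]=1;s&=(Z>.155)&(Z<.175)
q=P[s][:,:2].astype(np.float32);c,r=cv2.minEnclosingCircle(q);print('rimY',c,r,q.mean(0))
s=np.zeros((480,640),bool);s[140:215,230:302]=1;s&=(Z>.155)&(Z<.175)
q=P[s][:,:2].astype(np.float32);c,r=cv2.minEnclosingCircle(q);print('rimB',c,r,ray('top',271.5,187,.029))
# board edge corners z=.015
f=lambda x,y:ray('top',110+x/2.7-.3,110+y/2.7-.3,.015)
A=f(652,57);B=f(735,272);C=f(133,493);print('corners',A,B,C,np.linalg.norm(A-B),np.linalg.norm(C-B),'ydir',np.degrees(np.arctan2(*(C-B)[1::-1])),'xdir',np.degrees(np.arctan2(*(A-B)[1::-1])))
yd=(C-B)/np.linalg.norm(C-B); xd=np.array([yd[1],-yd[0],0]);O=B+.13*xd+.28*yd
print('O',O,'lens',O+.28*yd)
s=np.zeros((480,640),bool);s[190:245,120:142]=1;s&=(Z>.4);print('lens region',P[s].max(0),P[s].min(0),P[s].mean(0))
```

```text
top [425 249  21  42 238] ((434.95361328125, 269.5182189941406), (43.61234664916992, 5.518025875091553), 68.5522689819336) butt [ 0.39101047 -0.38865152  0.055     ] front [ 0.50462245 -0.34720365  0.055     ] len 0.12093638214850991 mid [ 0.44781646 -0.36792759  0.055     ] cent [ 0.44784918 -0.36789709  0.055     ] yaw 20.042957105759008
side [383 401  26  41 299] ((396.01123046875, 420.38201904296875), (7.419985294342041, 44.51991271972656), 32.0053825378418) butt [ 0.40516867 -0.38728246  0.055     ] front [ 0.51148618 -0.34745625  0.055     ] len 0.11353210218749603 mid [ 0.45832743 -0.36736936  0.055     ] cent [ 0.45716897 -0.3676877   0.055     ] yaw 20.53579519340133
glass [ 0.58181758 -0.31870065  0.08117821] 0.6633866146088966
rimY (0.6689820885658264, -0.11115849763154984) 0.08020643889904022 [ 0.6700274  -0.11113299]
rimB (0.6900963187217712, 0.09352303296327591) 0.08050017058849335 [0.68782721 0.09062761 0.029     ]
corners [ 0.85888225 -0.14208912  0.015     ] [ 0.62155378 -0.22841249  0.015     ] [0.38820785 0.40788816 0.015     ] 0.2525401518351197 0.6777380302182427 ydir 110.13913620412565 xdir 19.98782136907629
O [0.64720119 0.07922725 0.015     ] lens [0.55079689 0.34210785 0.015     ]
lens region [0.56813295 0.37635817 1.56508116] [0.36465198 0.00196958 0.44986493] [0.53510164 0.34833587 0.48959609]
```

Run:
```python
from h import *
print('post base',ray('top',160,244,.02),'post mid(142,238) at .3',ray('top',140,237,.25),'cam',ray('top',107,218,.48))
print('side post base',ray('side',239,250,.015))
print('mug',ray('top',260,285,.09),'mallet',ray('top',197,306,.062), ray('top',130,330,.03))
```

```text
post base [0.52490201 0.40727456 0.02      ] post mid(142,238) at .3 [0.51822364 0.39558226 0.25      ] cam [0.52986141 0.39363849 0.48      ]
side post base [0.52948674 0.41177143 0.015     ]
mug [0.40550301 0.11710477 0.09      ] mallet [0.34968717 0.29105033 0.062     ] [0.28415886 0.48109963 0.03      ]
```

```bash
python3 -m pendant '[{"x":-2.1,"y":-3.1},{"x":-2.1,"y":-3.1},{"x":-2.1,"y":-3.1},{"x":-2.1,"y":-3.1},{"x":-2.1,"y":-3.1}]' 60; python3 -c "
from rig import readout;s=readout.state();print(s['qpos'])"
```

```text
[-74.61028911  30.77260241  -0.25281637  88.16369274   0.14917044
  61.15248681  -4.07906272]invalid input
```

```bash
python3 -m pendant '[{"x":-2.1,"y":-3.1,"z":0,"rx":0,"ry":0,"rz":0,"gripper":8.5},{"x":-2.1,"y":-3.1,"z":0,"rx":0,"ry":0,"rz":0,"gripper":8.5},{"x":-2.1,"y":-3.1,"z":0,"rx":0,"ry":0,"rz":0,"gripper":8.5},{"x":-2.1,"y":-3.1,"z":0,"rx":0,"ry":0,"rz":0,"gripper":8.5},{"x":-2.1,"y":-3.1,"z":0,"rx":0,"ry":0,"rz":0,"gripper":8.5}]' 60; python3 -c "
from rig import readout;s=readout.state();print(s['qpos'])"
```

```text
t: 0.52
tcp_pos: [0.2619, 0.4309, 0.2309]
eef_rot: [[-0.945, 0.328, -0.0], [0.328, 0.945, -0.001], [-0.0, -0.001, -1.0]]
force: [0.5, -0.2, -0.6]
width: 0.085
[-64.58527126  16.57551175   0.90867675 109.97853143  -0.31526189
  53.49299801   7.30082071]
```

```bash
python3 -m pendant '[{"x":-2.1,"y":-3.1,"z":0,"rx":0,"ry":0,"rz":0,"gripper":8.5},{"x":-2.6,"y":-2.9,"z":0,"rx":0,"ry":0,"rz":0,"gripper":8.5},{"x":-2.6,"y":-2.9,"z":0,"rx":0,"ry":0,"rz":0,"gripper":8.5},{"x":-2.6,"y":-2.9,"z":0,"rx":0,"ry":0,"rz":0,"gripper":8.5},{"x":-2.6,"y":-2.9,"z":0,"rx":0,"ry":0,"rz":0,"gripper":8.5}]'; python3 -m pendant '[{"x":-2.6,"y":-2.9,"z":0,"rx":0,"ry":0,"rz":0,"gripper":8.5},{"x":-2.6,"y":-2.9,"z":0,"rx":0,"ry":0,"rz":0,"gripper":8.5},{"x":-2.6,"y":-2.9,"z":0,"rx":0,"ry":0,"rz":0,"gripper":8.5},{"x":-2.6,"y":-2.9,"z":0,"rx":0,"ry":0,"rz":0,"gripper":8.5},{"x":-2.6,"y":-2.9,"z":0,"rx":0,"ry":0,"rz":0,"gripper":8.5}]'; python3 -c "
from rig import readout;s=readout.state();print(s['qpos'])"
```

```text
t: 0.93
tcp_pos: [0.3317, 0.2511, 0.2312]
eef_rot: [[-0.945, 0.328, -0.0], [0.328, 0.945, -0.0], [0.0, -0.0, -1.0]]
force: [0.9, 0.4, 0.6]
width: 0.0852
t: 1.35
tcp_pos: [0.4069, 0.0715, 0.2313]
eef_rot: [[-0.945, 0.328, 0.0], [0.328, 0.945, 0.0], [-0.0, 0.0, -1.0]]
force: [0.4, -0.0, 0.0]
width: 0.085
[-32.77259176   7.10246791  18.02104235 122.64753661  -2.85136571
  50.61956727  57.75561772]
```

```bash
python3 -m pendant '[{"x":-1.7,"y":-3.6,"z":0,"rx":0,"ry":0,"rz":0,"gripper":8.5},{"x":-1.7,"y":-3.6,"z":0,"rx":0,"ry":0,"rz":0,"gripper":8.5},{"x":-1.7,"y":-3.6,"z":0,"rx":0,"ry":0,"rz":0,"gripper":8.5},{"x":-1.7,"y":-3.6,"z":0,"rx":0,"ry":0,"rz":0,"gripper":8.5},{"x":-1.7,"y":-3.6,"z":0,"rx":0,"ry":0,"rz":0,"gripper":8.5}]'; python3 -m pendant '[{"x":-1.7,"y":-3.6,"z":0,"rx":0,"ry":0,"rz":0,"gripper":8.5},{"x":-1.7,"y":-3.6,"z":0,"rx":0,"ry":0,"rz":0,"gripper":8.5},{"x":-1.7,"y":-3.6,"z":0,"rx":0,"ry":0,"rz":0,"gripper":8.5},{"x":-1.7,"y":-3.6,"z":0,"rx":0,"ry":0,"rz":0,"gripper":8.5},{"x":-1.7,"y":-3.6,"z":0,"rx":0,"ry":0,"rz":0.12,"gripper":8.5}]'; 
R='x'; python3 -m pendant '[{"x":0,"y":0,"z":0,"rx":0,"ry":0,"rz":0.12,"gripper":8.5},{"x":0,"y":0,"z":0,"rx":0,"ry":0,"rz":0.12,"gripper":8.5},{"x":0,"y":0,"z":0,"rx":0,"ry":0,"rz":0.12,"gripper":8.5},{"x":0,"y":0,"z":0,"rx":0,"ry":0,"rz":0.12,"gripper":8.5},{"x":0,"y":0,"z":0,"rx":0,"ry":0,"rz":0.12,"gripper":8.5}]';python3 -c "
from rig import readout;s=readout.state();print(s['qpos'])"
```

```text
t: 1.77
tcp_pos: [0.4275, -0.1264, 0.2313]
eef_rot: [[-0.945, 0.328, 0.0], [0.328, 0.945, 0.0], [-0.0, 0.0, -1.0]]
force: [1.3, 0.3, -0.3]
width: 0.0848
t: 2.18
tcp_pos: [0.4487, -0.3242, 0.2311]
eef_rot: [[-0.899, 0.439, -0.0], [0.439, 0.899, 0.0], [0.0, 0.0, -1.0]]
force: [1.0, -0.7, -0.5]
width: 0.0846
t: 2.6
tcp_pos: [0.4487, -0.3223, 0.2309]
eef_rot: [[-0.488, 0.873, -0.001], [0.873, 0.488, 0.0], [0.001, -0.0, -1.0]]
force: [-0.3, -0.4, 0.1]
width: 0.0852
[ -0.18186362  25.47292057  41.22169964 104.92487534 -19.74279514
  57.01270152  78.44635537]
```

```bash
python3 -m pendant '[{"x":0,"y":0,"z":0,"rx":0,"ry":0,"rz":0.1154,"gripper":8.5},{"x":0,"y":0,"z":0,"rx":0,"ry":0,"rz":0.1154,"gripper":8.5},{"x":0,"y":0,"z":0,"rx":0,"ry":0,"rz":0.1154,"gripper":8.5},{"x":0,"y":0,"z":0,"rx":0,"ry":0,"rz":0.1154,"gripper":8.5},{"x":0,"y":0,"z":0,"rx":0,"ry":0,"rz":0.1154,"gripper":8.5}]';  python3 -m pendant '[{"x":0,"y":0,"z":0,"rx":0,"ry":0,"rz":0.1154,"gripper":8.5},{"x":0,"y":0,"z":0,"rx":0,"ry":0,"rz":0.1154,"gripper":8.5},{"x":0,"y":0,"z":0,"rx":0,"ry":0,"rz":0.1154,"gripper":8.5},{"x":0,"y":0,"z":0,"rx":0,"ry":0,"rz":0.1154,"gripper":8.5},{"x":0,"y":0,"z":0,"rx":0,"ry":0,"rz":0.1154,"gripper":8.5}]';  python3 -m pendant '[{"x":0,"y":0,"z":0,"rx":0,"ry":0,"rz":0.1154,"gripper":8.5},{"x":0,"y":0,"z":0,"rx":0,"ry":0,"rz":0.1154,"gripper":8.5},{"x":0,"y":0,"z":0,"rx":0,"ry":0,"rz":0.1154,"gripper":8.5},{"x":0,"y":0,"z":0,"rx":0,"ry":0,"rz":0.1154,"gripper":8.5},{"x":0,"y":0,"z":0,"rx":0,"ry":0,"rz":0.1154,"gripper":8.5}]';python3 -c "
from rig import readout;s=readout.state();print(s['qpos'])"
```

```text
t: 3.02
tcp_pos: [0.4489, -0.3221, 0.231]
eef_rot: [[0.066, 0.998, -0.0], [0.998, -0.066, 0.0], [0.0, -0.0, -1.0]]
force: [-0.1, -0.9, 0.6]
width: 0.0849
t: 3.43
tcp_pos: [0.4489, -0.3221, 0.231]
eef_rot: [[0.6, 0.8, -0.0], [0.8, -0.6, 0.0], [0.0, -0.001, -1.0]]
force: [0.3, 0.6, -0.0]
width: 0.0852
t: 3.85
tcp_pos: [0.449, -0.3221, 0.231]
eef_rot: [[0.939, 0.343, -0.0], [0.343, -0.939, 0.0], [-0.0, -0.001, -1.0]]
force: [-0.4, -0.2, -0.4]
width: 0.0853
[-14.69487407  36.30328038  66.12594843 105.56820253 -37.23492744
  63.47459172  -4.61950499]
```

```bash
python3 -m pendant '[{"x":-0.25,"y":0.85,"z":1.7,"rx":0,"ry":0,"rz":0,"gripper":8.5},{"x":-0.25,"y":0.85,"z":1.7,"rx":0,"ry":0,"rz":0,"gripper":8.5},{"x":-0.25,"y":0.85,"z":1.7,"rx":0,"ry":0,"rz":0,"gripper":8.5},{"x":-0.25,"y":0.85,"z":1.7,"rx":0,"ry":0,"rz":0,"gripper":8.5},{"x":-0.25,"y":0.85,"z":1.7,"rx":0,"ry":0,"rz":0,"gripper":8.5}]';python3 - <<'E'
from h import *
from rig import readout
s=readout.state();print(s['qpos'],s['tcp_pos'])
for n in('top','side'):
    i,d=cams.get_image(n)
    for p in((.4475,-.3677,.055),(.452,-.366,.055),s['tcp_pos']): 
        u,v=proj(n,p);cv2.circle(i,(int(u+.5),int(v+.5)),1,(0,255,0),-1)
    u,v=map(int,proj(n,(.46,-.36,.08)));cv2.imwrite(f'pics/a_{n}.png',cv2.resize(i[v-70:min(v+70,480),u-70:u+70],None,fx=4,fy=4,interpolation=cv2.INTER_NEAREST))
E
```

```text
t: 4.27
tcp_pos: [0.4521, -0.3666, 0.145]
eef_rot: [[0.937, 0.349, -0.001], [0.349, -0.937, 0.001], [-0.0, -0.001, -1.0]]
force: [0.5, 0.1, -0.1]
width: 0.0849
[ -4.24333684  43.94341494  57.61350427 104.93640841 -44.30966405
  57.03815071   2.79836514] [ 0.45205483 -0.36659912  0.14503465]
```

View pics/a_side.png

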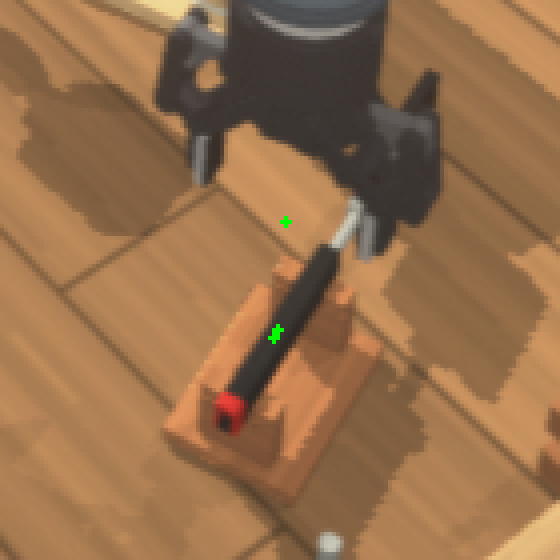

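View pics/a_top.png

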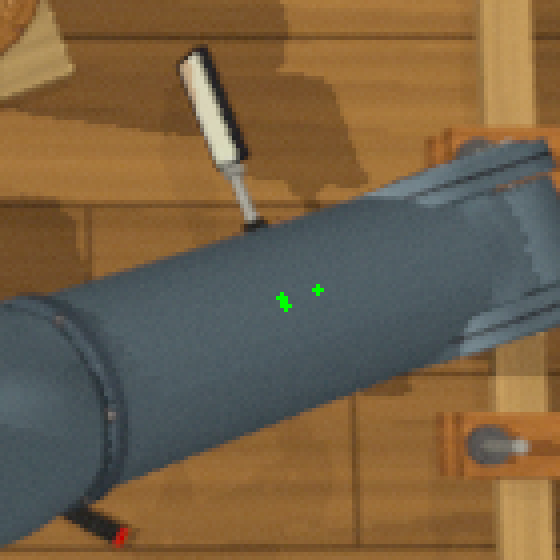

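In the side view the predicted grip point (crop (276,333)) lies on the handle's middle between the uprights. The jaws straddle it, so I'm descending.

```bash
python3 -m pendant '[{"x":0,"y":0,"z":2.4,"rx":0,"ry":0,"rz":0,"gripper":8.5},{"x":0,"y":0,"z":2.4,"rx":0,"ry":0,"rz":0,"gripper":8.5},{"x":0,"y":0,"z":2.4,"rx":0,"ry":0,"rz":0,"gripper":8.5},{"x":0,"y":0,"z":2.3,"rx":0,"ry":0,"rz":0,"gripper":8.5},{"x":0,"y":0,"z":1.3,"rx":0,"ry":0,"rz":0,"gripper":8.5}]'; python3 -m pendant '[{"x":0,"y":0,"z":0,"rx":0,"ry":0,"rz":0,"gripper":2},{"x":0,"y":0,"z":0,"rx":0,"ry":0,"rz":0,"gripper":2},{"x":0,"y":0,"z":0,"rx":0,"ry":0,"rz":0,"gripper":2},{"x":0,"y":0,"z":0,"rx":0,"ry":0,"rz":0,"gripper":2},{"x":0,"y":0,"z":0,"rx":0,"ry":0,"rz":0,"gripper":2}]';python3 - <<'E'
from h import *
from rig import readout
s=readout.state();print(s['qpos'],s['width'])
for n in('side',):
    i,d=cams.get_image(n)
    u,v=map(int,proj(n,(.46,-.36,.08)));cv2.imwrite(f'pics/b_{n}.png',cv2.resize(i[v-70:min(v+70,480),u-70:u+70],None,fx=4,fy=4,interpolation=cv2.INTER_NEAREST))
E
```

```text
t: 4.78
tcp_pos: [0.4519, -0.3652, 0.0367]
eef_rot: [[0.937, 0.349, -0.001], [0.349, -0.937, 0.002], [-0.001, -0.002, -1.0]]
force: [0.7, 0.5, -0.3]
width: 0.085
t: 5.2
tcp_pos: [0.4528, -0.3671, 0.0395]
eef_rot: [[0.937, 0.348, 0.002], [0.348, -0.937, -0.001], [0.001, 0.002, -1.0]]
force: [-0.1, 0.4, 0.2]
width: 0.0247
[  0.88397741  51.42766257  48.9721436  106.89678306 -52.92192935
  47.67873402   8.51982979] 0.024739075921992055
```

View pics/b_side.png

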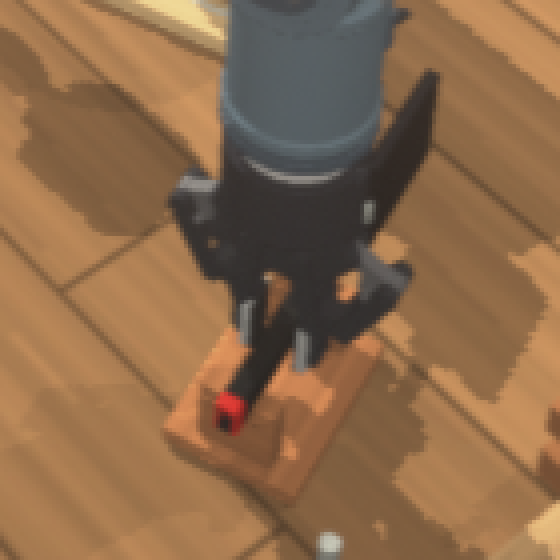

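The fingers straddle the handle between the uprights, with the red butt clear in front of them. Closing firmly.

```bash
python3 -m pendant '[{"x":0,"y":0,"z":0.3,"rx":0,"ry":0,"rz":0,"gripper":2},{"x":0,"y":0,"z":0,"rx":0,"ry":0,"rz":0,"gripper":0},{"x":0,"y":0,"z":0,"rx":0,"ry":0,"rz":0,"gripper":0},{"x":0,"y":0,"z":0,"rx":0,"ry":0,"rz":0,"gripper":0},{"x":0,"y":0,"z":0,"rx":0,"ry":0,"rz":0,"gripper":0}]' 100;  python3 -m pendant '[{"x":0,"y":0,"z":0,"rx":0,"ry":0,"rz":0,"gripper":0},{"x":0,"y":0,"z":0,"rx":0,"ry":0,"rz":0,"gripper":0},{"x":0,"y":0,"z":0,"rx":0,"ry":0,"rz":0,"gripper":0},{"x":0,"y":0,"z":0,"rx":0,"ry":0,"rz":0,"gripper":0},{"x":0,"y":0,"z":0,"rx":0,"ry":0,"rz":0,"gripper":0}]'
```

```text
t: 5.67
tcp_pos: [0.4526, -0.3672, 0.0356]
eef_rot: [[0.937, 0.348, 0.001], [0.348, -0.937, -0.001], [0.001, 0.001, -1.0]]
force: [1.3, -2.2, 2.4]
width: 0.0127
t: 6.08
tcp_pos: [0.4526, -0.3672, 0.0356]
eef_rot: [[0.937, 0.348, 0.001], [0.348, -0.937, -0.001], [0.0, 0.001, -1.0]]
force: [1.8, -3.7, 3.3]
width: 0.0126
```

```bash
python3 -m pendant '[{"x":0,"y":0,"z":-1,"rx":0,"ry":0,"rz":0,"gripper":0},{"x":0,"y":0,"z":-1,"rx":0,"ry":0,"rz":0,"gripper":0},{"x":0,"y":0,"z":-2,"rx":0,"ry":0,"rz":0,"gripper":0},{"x":0,"y":0,"z":-2.5,"rx":0,"ry":0,"rz":0,"gripper":0},{"x":0,"y":0,"z":-2.5,"rx":0,"ry":0,"rz":0,"gripper":0}]';  python3 -m pendant '[{"x":0,"y":0,"z":-3,"rx":0,"ry":0,"rz":0,"gripper":0},{"x":0,"y":0,"z":-3,"rx":0,"ry":0,"rz":0,"gripper":0},{"x":0,"y":0,"z":-3,"rx":0,"ry":0,"rz":0,"gripper":0},{"x":0,"y":0,"z":-3,"rx":0,"ry":0,"rz":0,"gripper":0},{"x":0,"y":0,"z":-2,"rx":0,"ry":0,"rz":0,"gripper":0}]';python3 - <<'E'
from h import *
from rig import readout
s=readout.state();print(s['qpos'],s['tcp_pos'],s['width'])
for n in('side','top'):
    i,d=cams.get_image(n);np.savez(f'c_{n}.npz',i=i,d=d)
    u,v=map(int,proj(n,(.5,-.34,.25)));cv2.imwrite(f'pics/c_{n}.png',cv2.resize(i[v-80:min(v+80,480),u-80:u+80],None,fx=3.5,fy=3.5,interpolation=cv2.INTER_NEAREST));print(u,v)
E
```

```text
t: 6.5
tcp_pos: [0.4503, -0.3647, 0.1249]
eef_rot: [[0.937, 0.348, -0.004], [0.348, -0.937, 0.004], [-0.002, -0.005, -1.0]]
force: [0.3, 0.5, -1.3]
width: 0.0122
t: 6.92
tcp_pos: [0.4511, -0.3659, 0.267]
eef_rot: [[0.937, 0.348, -0.001], [0.348, -0.937, 0.002], [-0.0, -0.002, -1.0]]
force: [0.5, -0.2, -1.2]
width: 0.0127
[ -9.34105581  36.29117422  65.93863672  99.16151112 -35.4915557
  68.6106862   -3.29484669] [ 0.45110909 -0.36585745  0.26695901] 0.01267053775285396
407 340
442 243
```

View pics/c_side.png

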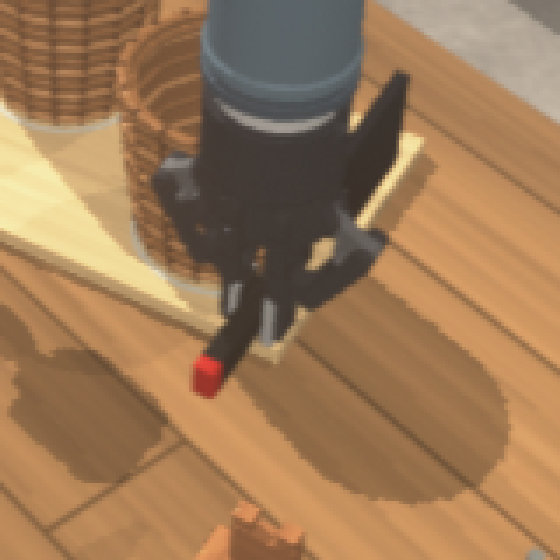

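View pics/c_top.png

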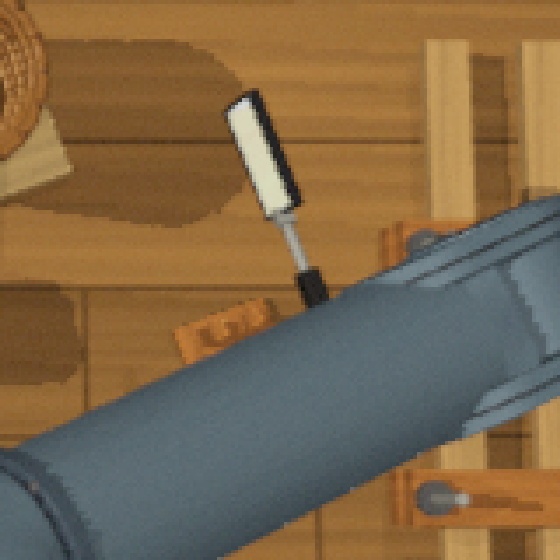

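The mirror is off the rest and held level. In the top view its bright face points left (+y), as expected. Next I carry it to the yellow basket.

```bash
python3 -m pendant '[{"x":1.5,"y":-1.8,"z":0,"rx":0,"ry":0,"rz":0.0103,"gripper":0},{"x":1.5,"y":-1.8,"z":0,"rx":0,"ry":0,"rz":0.0103,"gripper":0},{"x":1.5,"y":-1.8,"z":0,"rx":0,"ry":0,"rz":0.0103,"gripper":0},{"x":1.5,"y":-1.8,"z":0,"rx":0,"ry":0,"rz":0.0103,"gripper":0},{"x":1.5,"y":-1.8,"z":0,"rx":0,"ry":0,"rz":0.0103,"gripper":0}]'; python3 -m pendant '[{"x":1.5,"y":-1.8,"z":0,"rx":0,"ry":0,"rz":0.0103,"gripper":0},{"x":1.5,"y":-1.8,"z":0,"rx":0,"ry":0,"rz":0.0103,"gripper":0},{"x":1.5,"y":-1.8,"z":0,"rx":0,"ry":0,"rz":0.0103,"gripper":0},{"x":1.5,"y":-1.8,"z":0,"rx":0,"ry":0,"rz":0.0103,"gripper":0},{"x":1.5,"y":-1.8,"z":0,"rx":0,"ry":0,"rz":0.0103,"gripper":0}]'; python3 -c "
from rig import readout;s=readout.state();print(s['qpos'])"
```

```text
t: 7.43
tcp_pos: [0.4919, -0.2545, 0.2633]
eef_rot: [[0.954, 0.299, -0.004], [0.299, -0.954, 0.003], [-0.003, -0.004, -1.0]]
force: [0.7, 0.0, -2.1]
width: 0.0125
t: 7.85
tcp_pos: [0.5386, -0.1473, 0.2633]
eef_rot: [[0.968, 0.25, -0.005], [0.25, -0.968, 0.002], [-0.004, -0.003, -1.0]]
force: [0.2, 0.1, -1.9]
width: 0.0128
[-36.02521739  35.5371307   68.68692807 102.59047002 -35.78888633
  67.7183724  -31.69802717]
```

```bash
python3 -m pendant '[{"x":0,"y":0,"z":0,"rx":-0.06,"ry":0,"rz":0,"gripper":0},{"x":0,"y":0,"z":0,"rx":-0.06,"ry":0,"rz":0,"gripper":0},{"x":0,"y":0,"z":0,"rx":-0.06,"ry":0,"rz":0,"gripper":0},{"x":0,"y":0,"z":0,"rx":-0.06,"ry":0,"rz":0,"gripper":0},{"x":0,"y":0,"z":0,"rx":-0.06,"ry":0,"rz":0,"gripper":0}]';  python3 -c "
from rig import readout;s=readout.state();print(s['qpos'])"
```

```text
t: 8.27
tcp_pos: [0.5382, -0.1487, 0.2634]
eef_rot: [[0.968, 0.241, 0.071], [0.251, -0.924, -0.287], [-0.004, 0.296, -0.955]]
force: [-0.8, -0.5, -1.7]
width: 0.0124
[-50.06925929  32.50293746  70.88218446 109.62921443 -20.07275605
  51.14034739 -48.58709022]
```

```bash
python3 -m pendant '[{"x":0,"y":0,"z":0,"rx":-0.06,"ry":0,"rz":0,"gripper":0},{"x":0,"y":0,"z":0,"rx":-0.06,"ry":0,"rz":0,"gripper":0},{"x":0,"y":0,"z":0,"rx":-0.06,"ry":0,"rz":0,"gripper":0},{"x":0,"y":0,"z":0,"rx":-0.06,"ry":0,"rz":0,"gripper":0},{"x":0,"y":0,"z":0,"rx":-0.06,"ry":0,"rz":0,"gripper":0}]';  python3 -c "
from rig import readout;s=readout.state();print(s['qpos'])"
cat > chk.py <<'E'
from h import *
from rig import readout
s=readout.state();R=np.array(s['eef_rot']);p=np.array(s['tcp_pos']);g=p-.019*R[:,2];gl=g+.14*R[:,0]
tag=np.array([.6685,-.1115,.029]);L=np.array([.551,.342,.45])
vp=np.array([tag[0],tag[1],.265]);a=(L-vp)/np.linalg.norm(L-vp);y=a+[0,0,-1];y/=np.linalg.norm(y)
print(s['t'],s['qpos'],'glass',gl,'off',gl-vp,'ang',np.arccos(-R[:,1]@y),'want y',y,'have',-R[:,1])
x=np.cross(y,[0,0,1]);x/=np.linalg.norm(x);
from scipy.spatial.transform import Rotation as Ro
Rt=np.stack([x,-y,-np.cross(x,y)],1);dr=Ro.from_matrix(R.T@Rt).as_rotvec()
pt=vp-.14*x+.019*Rt[:,2];print('tool shift cm',100*R.T@(pt-p),'turn',dr)
E
python3 chk.py
```

```text
t: 8.68
tcp_pos: [0.5381, -0.149, 0.2635]
eef_rot: [[0.968, 0.209, 0.138], [0.25, -0.798, -0.548], [-0.004, 0.565, -0.825]]
force: [-0.1, -1.0, -1.6]
width: 0.0124
[-60.89562922  35.36486655  71.40099237 115.48906496  -0.94524393
  40.14931217 -71.56083593]
8.6833 [-60.89562922  35.36486655  71.40099237 115.48906496  -0.94524393
  40.14931217 -71.56083593] glass [ 0.67100693 -0.10351331  0.27862377] off [0.00250693 0.00798669 0.01362377] ang 0.004064554645378162 want y [-0.20738062  0.80040093 -0.56245145] have [-0.2087121   0.79796144 -0.56541736]
tool shift cm [-0.4304745  -0.21876411  1.57603963] turn [0.00359606 0.00351964 0.00189446]
```

```bash
python3 -m pendant '[{"x":-0.1,"y":-0.05,"z":0.3,"rx":0,"ry":0,"rz":0,"gripper":0},{"x":-0.1,"y":-0.05,"z":0.4,"rx":0,"ry":0,"rz":0,"gripper":0},{"x":-0.1,"y":-0.05,"z":0.4,"rx":0,"ry":0,"rz":0,"gripper":0},{"x":-0.1,"y":-0.05,"z":0.4,"rx":0,"ry":0,"rz":0,"gripper":0},{"x":0,"y":0,"z":0,"rx":0,"ry":0,"rz":0,"gripper":0}]';  python3 -m pendant '[{"x":0,"y":0,"z":0,"rx":0,"ry":0,"rz":0,"gripper":0},{"x":0,"y":0,"z":0,"rx":0,"ry":0,"rz":0,"gripper":0},{"x":0,"y":0,"z":0,"rx":0,"ry":0,"rz":0,"gripper":0},{"x":0,"y":0,"z":0,"rx":0,"ry":0,"rz":0,"gripper":0},{"x":0,"y":0,"z":0,"rx":0,"ry":0,"rz":0,"gripper":0}]'; python3 chk.py
python3 - <<'E'
from h import *
for n in('side','top'):
    i,d=cams.get_image(n);np.savez(f'd_{n}.npz',i=i,d=d)
    u,v=map(int,proj(n,(.62,-.12,.25)));cv2.imwrite(f'pics/d_{n}.png',cv2.resize(i[v-75:v+75,u-75:u+75],None,fx=3.6,fy=3.6,interpolation=cv2.INTER_NEAREST));print(u,v)
    print(proj(n,(.6685,-.1115,.265)))
E
```

```text
t: 9.1
tcp_pos: [0.5368, -0.1587, 0.2512]
eef_rot: [[0.969, 0.205, 0.139], [0.247, -0.8, -0.546], [-0.001, 0.564, -0.826]]
force: [0.1, 0.1, -1.5]
width: 0.0123
t: 9.52
tcp_pos: [0.5381, -0.1571, 0.2519]
eef_rot: [[0.968, 0.206, 0.142], [0.25, -0.799, -0.547], [0.0, 0.565, -0.825]]
force: [-0.0, 0.4, -0.7]
width: 0.0127
9.5167 [-59.14435236  35.94288519  70.20699876 116.27803876  -1.6452986
  38.04664323 -71.01839577] glass [ 0.67093728 -0.11170362  0.26762487] off [ 0.00243728 -0.00020362  0.00262487] ang 0.0026329853796020343 want y [-0.20738062  0.80040093 -0.56245145] have [-0.20637359  0.79917917 -0.56455522]
tool shift cm [-0.23079393 -0.21024155  0.17224386] turn [ 2.54670379e-03  8.58747053e-05 -6.68514618e-04]
379 263
(np.float64(392.3382335199954), np.float64(248.8529062164532))
351 195
(np.float64(348.73452137898835), np.float64(174.78057630842557))
```

View pics/d_side.png

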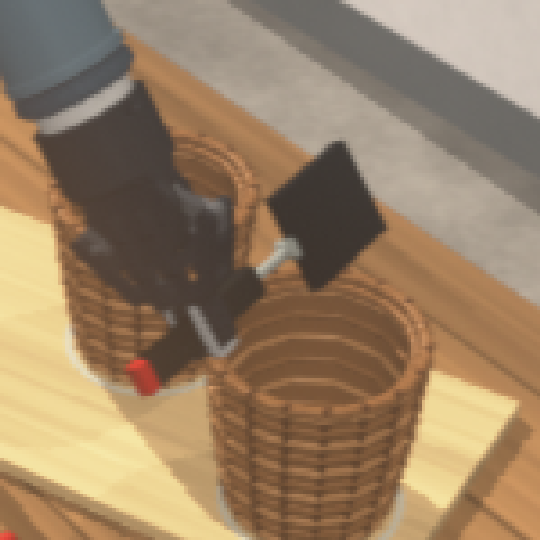

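View pics/d_top.png

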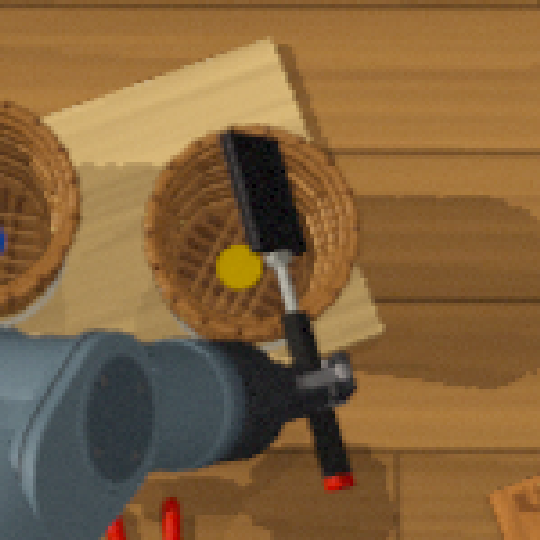

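The glass is over the yellow basket with its black back towards both cameras. Its centre in the top view is about (349,173), against a predicted (348.7,174.8). I'll check its pose independently with depth.

Run:
```python
from h import *
from rig import readout
R=np.array(readout.state()['eef_rot'])
for n,(u0,u1,v0,v1) in {'side':(377,413,226,270),'top':(336,362,154,194)}.items():
    f=np.load(f'd_{n}.npz');P=cloud(n,f['d']);s=np.zeros((480,640),bool);s[v0:v1,u0:u1]=1
    s&=(f['i'].max(2)<70)&(P[...,2]>.2)&(P[...,2]<.32)
    k,l,st,ce=cv2.connectedComponentsWithStats(s.astype(np.uint8));j=1+np.argmax(st[1:,4]);q=P[l==j]
    c=q.mean(0);rect=cv2.minAreaRect(np.argwhere(l==j)[:,::-1].astype(np.float32))
    for _ in range(3):
        r=(q-q.mean(0));w=np.linalg.svd(r,full_matrices=False)[2][2];q=q[abs(r@w)<.004]
    w=w*np.sign(w[1]);print(n,len(q),'normal',w,'ang to tool-y',np.arccos(abs(w@R[:,1])),'backcentre',q.mean(0),'+8mm',q.mean(0)+.008*w,rect)
s=readout.state();print(s['dq'],s['force'])
# baskets still
P=cloud('top',np.load('d_top.npz')['d']);i=np.load('d_top.npz')['i'];h=cv2.cvtColor(i,cv2.COLOR_BGR2HSV)
m=cv2.inRange(h,(20,180,120),(35,255,255));m[:,:320]=0;m[:,375:]=0
k,l,st,ce=cv2.connectedComponentsWithStats(m);j=1+np.argmax(st[1:,4]);print(st[j],ray('top',*ce[j],.029))
```

```text
side 633 normal [-0.20656124  0.79878686 -0.56504159] ang to tool-y 0.0005605022533633123 backcentre [ 0.66943302 -0.11745712  0.27329351] +8mm [ 0.66778054 -0.11106682  0.26877318] ((394.3000793457031, 247.6000518798828), (32.64659118652344, 25.043960571289062), 63.43495178222656)
top 467 normal [-0.20200422  0.78789187 -0.58173937] ang to tool-y 0.02098333629737419 backcentre [ 0.66963679 -0.11131544  0.27633264] +8mm [ 0.66802075 -0.1050123   0.27167873] ((348.4709777832031, 173.14108276367188), (37.48991394042969, 15.266510963439941), 75.0685806274414)
[-0.04890349 -0.03170306  0.02445477  0.14092204  0.0008577   0.00494784
 -0.06608062] [ 0.67606891 -0.25639891 -1.62053281]
[336 188  13  13 130] [ 0.6678493  -0.11156503  0.029     ]
```

Depth puts the glass centre within about 2 mm (side view) to 7 mm (top view) of plumb over the tag, about 0.24 m above it. The tilt matches, the basket hasn't moved and the arm is at rest, so I'm handing in.

```bash
python3 -c "
from rig import workorder,readout
print(workorder.hand_in());s=readout.state();print(s['t'],s['tcp_pos'],s['width'])"
```

```text
the job is handed in; nothing more can be done
None
the job is handed in; nothing more can be done
```

I took the larger mirror off its rest by the handle and held it over the basket with the yellow tag, the one farther from the camera. I handed the job in with the mirror still held there, at about 9.6 s of the 32 s allowed. The hand-in gives no verdict, so these are my own last checks:

- **Position:** the glass centre was 2 to 7 mm off plumb over the tag (limit 30 mm) and about 0.24 m above it (limits 0.206 to 0.266 m).
- **Angle:** by the tool pose, the facing was about 0.003 rad from the required direction (limit 0.13 rad).
- **Steadiness:** the mirror stayed gripped, with joint speeds under 0.15 deg/s.
- **Yellow basket:** its tag was within 1 mm of where it started.

**Disagreements:** the two camera views differed by about 6 mm in glass position. The plane from the top view also differed by 0.02 rad in tilt from the tool pose, while the side view agreed with it. Both are well inside the limits.

**Not measured at the end:** I did not measure the blue basket, mug, cutters or mallet again. The arm stayed clear of them, and I saw no unexpected contact force.

One early move was refused because its rows were incomplete; nothing moved.

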